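Close up the camp food tins for the night

ROBOT

A 6-joint arm with a two-finger parallel gripper is mounted at the origin on the work surface. World frame = base frame: x ahead of the robot, y to its left, z up, the work surface at z = 0. Lengths are in m, angles in rad, forces in N, time in s.
With the tool pointing down it reaches from about 0.2 to 0.875 m from the base axis. Payload 3.4 kg.
Tool frame: the origin (TCP) lies between the finger pads; the fingertips stand 25 mm ahead of it and the grasp point (between the pads) lies 6 mm ahead of it (r.nose_length is the z of the fingertips in the tool frame, in m); z points along the fingers, x is the direction in which the jaws open and shut, and the axes are right-handed (so a half turn about z gives the same grasp; the last joint's range is limited). The gripper opens to 94 mm and grips with 3 to 60 N. Pads are 16 mm wide; open, the fingers measure 119 mm over their backs; the gripper's body (75 mm by 177 mm) begins 78 mm behind the grasp point.
Start: joints at [1.026, 0.276, 1.505, -0, 1.361, -0.121], TCP at [0.236, 0.524, 0.203] pointing down, gripper open.
Joint ranges: [-2.89, 2.89], [-0.75, 2.08], [0.22, 2.7], [-1.18, 4.32], [0.11, 2.71], [-2.7, 2.7]. Speed limits (rad/s): [2.57, 2.57, 3.14, 3.14, 3.14, 3.14].

INTERFACE

Orientations are given as a unit quaternion [w, x, y, z].
In Python, from plant import r, gripper_to, inverse_kinematics, vision, models, telemetry gives the robot as it stands. Calls block until the motion is done:
- r.move_to(position, orientation): joint-space move of the TCP to a pose.
- r.move_l(position, rot=None, vel=0.15, guard=None): straight line of the TCP; rot=None keeps the orientation; vel is the mean speed in m/s. With guard (N) it stops when the force on the tool has changed by that much, and returns True; else False.
- r.movej(angles): joint-space move.
- gripper_to(opening, f_grip=None): finger opening in m; f_grip is the grip in N (None keeps the last); returns when the fingers have stopped.
- r.hold(seconds).
- inverse_kinematics(position, orientation): joint angles nearest the present ones, or None.
- vision.snapshot(name): name is "scene" or "top" or "wrist"; returns the picture (480x640x3 uint8, red, green, blue); there is no depth.
- vision.get_calibration(name): a dict with "fx", "fy", "cx", "cy" (pixels), "position" and "orientation" of the camera in the world. Camera axes: x right, y down, z forward; pixel columns grow to the right and rows downward; lengths in m; the calibration is good to about 2 mm. A picture is of the moment at which its call begins: read the wrist's pose just before it. get_calibration takes no time and is no camera call; for the wrist camera it gives the pose at the moment of the call.
A pose or a line that the arm cannot do raises r.PlanningError and nothing moves.
- r.sign_off(): hands the job in, once; it reports no verdict.
Trained networks look in the newest picture that a camera, given by its name, has taken for a name from the list of things; names that differ only in an ending like _2 or _b are one class to them, and where a whole thing is asked for, a point or a joint stands for the part that bears it (a point fixed in the world has none). Each returns a list of dicts, best first, with "score" (0 to 1); they miss things now and then, are a little off and sometimes report something else, mostly with a low value. They report only what shows in the picture. A call takes as long as a camera call. They do not tell look-alikes from the thing itself.
- models.boxes_of(thing, camera): "at" ([x, y, z] in m, in world coordinates, good to about 4 mm: the middle of the surface that is visible of it).
- models.regions_of(thing, camera): "pixels" (480x640 bool, what is visible of it).
- models.mark_of(thing, camera): "at" ([x, y, z] in m, in world coordinates, good to about 4 mm: a listed point, or the origin of a listed thing).
Readings, each from a call of its own:
- telemetry.current_t(): time.
- telemetry.current_joints(): joint angles.
- telemetry.current_dq(): joint speeds.
- telemetry.current_joint_efforts(): joint torques, N m.
- telemetry.current_ee_pos(): TCP position.
- telemetry.current_tool_rot(): TCP orientation.
- telemetry.current_wrist_force(): force on the tool from outside, world axes, zero at the start.
- telemetry.current_torque(): the same for the moment, N m.
- telemetry.current_opening(): finger opening in m.
Only numpy, scipy, OpenCV 4.12 (cv2) and the standard library are available. Lean on these libraries where they do the work, as an engineer would, in place of code of your own. Each camera call takes 0.05 s, during which the arm holds its last target.

TASK

The four food tins on the camp table have been left open for the ants. Close every tin with its own lid, the one of its shape and size, pressed or set fully down so that it sits level on the rim all round. Leave the tins, and the mug and pepper mill among them, standing where they are.

Things in the scene. Friction and masses are not known exactly. Their poses are not given: they have to be found in the camera images.
- tin_large: Large round food tin, bare steel, open, biscuits inside; outer diameter 100 mm, 100 mm tall, inner diameter 94. Loose, weighs about 0.4 to 0.6 kg; wall 3 mm. Origin: centre of its underside, on the table, z up; the rim is at z = 100 mm.
- tin_small: Small round food tin, bare steel, open, sugar cubes inside; outer diameter 72 mm, 80 mm tall, inner diameter 66. Loose, weighs about 0.4 to 0.6 kg; wall 3 mm. Origin: centre of its underside, on the table, z up; the rim is at z = 80 mm.
- tin_square: Square food tin, bare steel, open, square crackers inside; 86 x 86 mm outside, 90 mm tall, 80 x 80 inside; x and y axes along its sides. Loose, weighs about 0.4 to 0.6 kg; wall 3 mm. Origin: centre of its underside, on the table, z up; the rim is at z = 90 mm.
- tin_oblong: Oblong food tin, bare steel, open, wafer rolls inside; 114 mm (along its x axis) x 72 mm (along y) outside, 70 mm tall, 108 x 66 inside. Loose, weighs about 0.4 to 0.6 kg; wall 3 mm. Origin: centre of its underside, on the table, z up; the rim is at z = 70 mm.
- lid_large: Lid of the large round tin: steel disc of 108 mm diameter with a black knob. Below: dark tapered rubber plug 12 deep (it lies on this at the start), then a flange 4 thick, top at z = 16. Origin: centre of the plug's bottom, z up. Seated: origin 12 below the rim. 0.06 to 0.13 kg. Plug diameter 73 at the bottom, 89 at the flange. Central knob: cylinder of diameter 26, from z = 16 to 46 mm.
- lid_small: Lid of the small round tin: steel disc of 80 mm diameter with a black knob. Below: dark tapered rubber plug 12 deep (it lies on this at the start), then a flange 4 thick, top at z = 16. Origin: centre of the plug's bottom, z up. Seated: origin 12 below the rim. 0.06 to 0.13 kg. Plug diameter 45 at the bottom, 61 at the flange. Central knob: cylinder of diameter 22, from z = 16 to 46 mm.
- lid_square: Lid of the square tin: steel plate 94 x 94 mm, sides along x and y, with a black bar handle. Below: dark tapered rubber plug 12 deep (it lies on this at the start), then a flange 4 thick, top at z = 16. Origin: centre of the plug's bottom, z up. Seated: origin 12 below the rim. 0.06 to 0.13 kg. Plug 59 x 59 at the bottom, 75 x 75 at the flange. Handle: central bar along x, 46 long, 18 wide (along y), z = 26 to 46 mm. Fits in any quarter turn.
- lid_oblong: Lid of the oblong tin: steel plate 122 mm (along its x axis) x 80 mm (along y) with a black bar handle. Below: dark tapered rubber plug 12 deep (it lies on this at the start), then a flange 4 thick, top at z = 16. Origin: centre of the plug's bottom, z up. Seated: origin 12 below the rim. 0.06 to 0.13 kg. Plug 87 x 45 at the bottom, 103 x 61 at the flange. Handle: central bar along x, 56 long, 18 wide (along y), z = 26 to 46 mm. Fits either way round.
- mug: White mug standing among the tins, 72 mm in diameter, 75 mm tall, with an ear-shaped handle on its +y side. Not part of the job; leave it standing. Origin: centre of its underside, z up.
- mill: Dark wooden pepper mill standing among the tins, 48 mm in diameter at the foot, 100 mm tall. Not part of the job; leave it standing. Origin: centre of its underside, z up.
Not all that is in view belongs to the job. Several things look just like the mill: the one meant starts farthest to the robot's left. Leave any blue look-alike of the tin_small alone.

How it is judged:
At the end, for the whole second after the job is handed in: Every lid sits on the tin of its shape and size: centred within 8 mm, within 3 mm of its seated height, level within 0.06 rad, square and oblong ones in line within 0.12 rad. Tins upright, within 40 mm of where they stood; lids and tins at rest; mug and mill upright (horizontal distance between lid_large and tin_large below 0.008 m and z of lid_large in the frame of tin_large between 0.085 and 0.091 m and angle between each of lid_large, tin_large, lid_small, tin_small, lid_square, tin_square, lid_oblong, tin_oblong's own z axis and vertical below 0.06 rad and distance of each of tin_large, tin_small, tin_square, tin_oblong from where it was at the start of the episode below 0.04 m and linear speed of each of lid_large, tin_large, lid_small, tin_small, lid_square, tin_square, lid_oblong, tin_oblong below 0.02 m/s and horizontal distance between lid_small and tin_small below 0.008 m and z of lid_small in the frame of tin_small between 0.065 and 0.071 m and horizontal distance between lid_square and tin_square below 0.008 m and z of lid_square in the frame of tin_square between 0.075 and 0.081 m and horizontal distance between lid_oblong and tin_oblong below 0.008 m and z of lid_oblong in the frame of tin_oblong between 0.055 and 0.061 m and angle between the x axis of lid_oblong and the x axis of tin_oblong, either way round below 0.12 rad and (angle between the x axis of lid_square and the x axis of tin_square, either way round below 0.12 rad or angle between the x axis of lid_square and the y axis of tin_square, either way round below 0.12 rad) and angle between each of mug, mill's own z axis and vertical below 0.1 rad); the robot touches nothing.
It fails at once if the mug is knocked over or pushed away (tilted over 0.5 rad or moved over 50 mm) (angle between mug's own z axis and vertical above 0.5 rad or distance of mug from where it was at the start of the episode above 0.05 m).
It fails at once if the pepper mill is knocked over or pushed away (tilted over 0.5 rad or moved over 50 mm) (angle between mill's own z axis and vertical above 0.5 rad or distance of mill from where it was at the start of the episode above 0.05 m).
It also fails if it takes over 115 s, if anything falls off the work surface, if the arm or the gripper's body presses on something with over 40 N, if the wrist force passes 120 N, or if a joint passes its speed limit or range.

## Working session

There is one attempt and no reset: what is moved stays moved. The work goes in short steps, each a Python script; the robot and the scene stay as the last script left them, time stands still between calls to the robot, and variables do not carry over. Pictures are saved under pics/ and viewed, and the job is handed in when it is done.

```bash
ls; mkdir -p pics
python3 - <<'E'
from plant import r, gripper_to, inverse_kinematics, vision, models, telemetry
import cv2
for n in ["scene","top","wrist"]:
    im=vision.snapshot(n); cv2.imwrite(f"pics/{n}0.png",im[:,:,::-1]); c=vision.get_calibration(n); print(n,c)
print(telemetry.current_t(), r.nose_length, telemetry.current_tool_rot())
E
```

```text
pics
scene {'fx': 462.7099851771454, 'fy': 462.7099851771454, 'cx': 325.98601207249845, 'cy': 234.5705390472364, 'position': array([ 0.9762052 , -0.28785476,  0.84013759]), 'orientation': array([-0.26588739,  0.83524778,  0.46067612, -0.13943656])}
top {'fx': 601.5398870404321, 'fy': 601.5398870404321, 'cx': 313.15262358440594, 'cy': 241.43649333106254, 'position': array([ 0.36672728, -0.00645121,  1.21327554]), 'orientation': array([-0.04697215,  0.71456997, -0.69648017,  0.04581213])}
wrist {'fx': 393.76632834723017, 'fy': 393.76632834723017, 'cx': 325.27345000835675, 'cy': 232.79197349002496, 'position': array([0.1751566 , 0.55164264, 0.38440292]), 'orientation': array([0.10038357, 0.83429892, 0.53830849, 0.06397206])}
0.15 0.025 [ 3.03705985e-04  8.39999346e-01  5.42586971e-01 -6.20627054e-04]
```

View pics/top0.png

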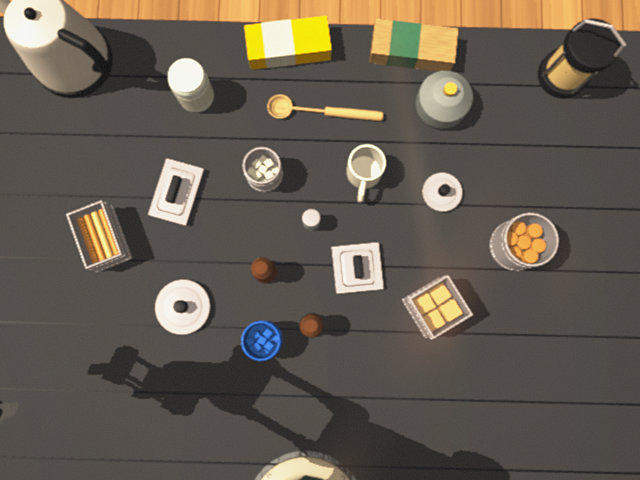

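View pics/scene0.png

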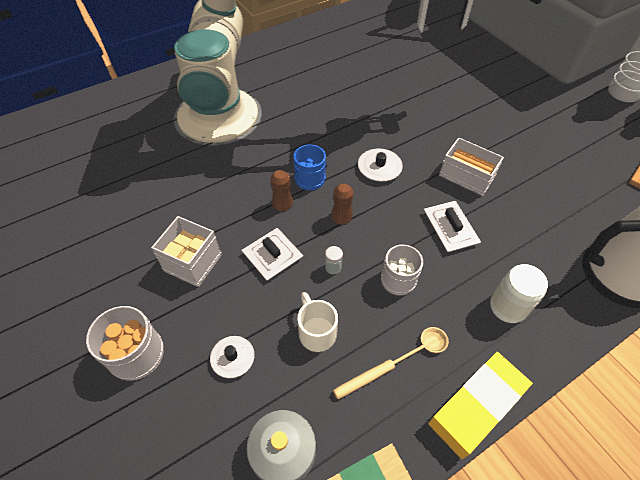

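View pics/wrist0.png

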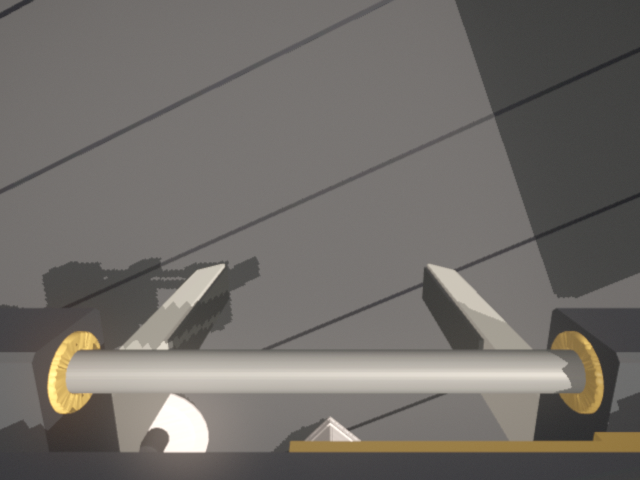

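Top view: lid_large is at (182,306), lid_small (442,192), lid_square (358,268) and lid_oblong (176,192). tin_large is at (525,242), tin_small (263,168), tin_square (438,307) and tin_oblong (98,237). The look-alikes are the blue tin at (262,341), which I leave alone, the mills at (262,269) (leftmost, the one meant) and (311,325), and the pot lid at (444,100), which isn't mine.

Run:
```python
from plant import r, gripper_to, inverse_kinematics, vision, models, telemetry
import cv2, numpy as np, pickle
things=["tin_large","tin_small","tin_square","tin_oblong","lid_large","lid_small","lid_square","lid_oblong","mug","mill"]
ims={}
out={}
for cam in ["top","scene"]:
    ims[cam]=(vision.snapshot(cam),vision.get_calibration(cam))
    for t in things:
        m=models.mark_of(t,cam); 
        print(cam,t,[(np.round(d["at"],3).tolist(),round(d["score"],2)) for d in m[:3]])
        out[cam,t]=(m,models.regions_of(t,cam)) 
        for d in out[cam,t][1][:2]:
            p=d["pixels"]; ys,xs=np.nonzero(p); print("    reg",round(d["score"],2),p.sum(),xs.mean().round(1),ys.mean().round(1))
pickle.dump((ims,out),open("obs.pkl","wb"))
print(telemetry.current_t())
t=ims["top"][0]
cv2.imwrite("pics/crop_top.png",cv2.resize(t[140:350,60:330],None,fx=2.9,fy=2.8,interpolation=cv2.INTER_CUBIC)[:,:,::-1])
cv2.imwrite("pics/crop_top2.png",cv2.resize(t[140:350,310:580],None,fx=2.9,fy=2.8,interpolation=cv2.INTER_CUBIC)[:,:,::-1])
```

```text
top tin_large [([0.533, -0.41, -0.005], 0.71), ([0.474, -0.092, -0.003], 0.6)]
    reg 0.97 3009 524.3 242.0
top tin_small [([0.663, 0.098, -0.003], 0.69), ([0.328, 0.091, 0.001], 0.63)]
    reg 0.75 1289 261.5 340.0
    reg 0.59 1415 263.1 169.1
top tin_square [([0.398, -0.243, -0.001], 0.96)]
top tin_oblong [([0.522, 0.423, 0.0], 0.84), ([0.388, 0.257, 0.001], 0.33)]
    reg 0.59 3026 99.0 236.4
top lid_large [([0.386, 0.254, 0.0], 0.75)]
    reg 0.68 2329 182.4 306.7
top lid_small [([0.633, -0.259, -0.0], 0.63)]
    reg 0.87 1188 442.2 191.7
top lid_square [([0.473, -0.09, -0.001], 0.71)]
    reg 0.78 2119 357.4 267.6
    reg 0.19 2605 437.2 306.9
top lid_oblong [([0.62, 0.276, -0.001], 0.59)]
    reg 0.56 2432 176.0 192.1
top mug [([0.679, -0.105, -0.002], 0.85)]
    reg 0.94 1367 365.5 167.5
    reg 0.63 2204 357.4 267.6
top mill [([0.462, 0.093, -0.0], 0.87), ([0.354, -0.003, -0.0], 0.79)]
    reg 0.59 423 311.2 325.3
scene tin_large [([0.53, -0.407, -0.002], 0.83)]
    reg 0.72 4116 124.5 343.0
scene tin_small [([0.66, 0.1, -0.001], 0.67), ([0.332, 0.089, 0.002], 0.61)]
    re
[... 191 characters left out ...]
, 0.42, 0.004], 0.88)]
    reg 0.61 2201 469.8 165.6
    reg 0.41 740 341.9 204.0
scene lid_large [([0.391, 0.254, 0.001], 0.75)]
    reg 0.8 1123 379.3 164.6
scene lid_small [([0.636, -0.265, -0.0], 0.68)]
    reg 0.68 1487 231.4 356.4
    reg 0.41 694 342.0 203.9
scene lid_square [([0.474, -0.094, -0.001], 0.63)]
    reg 0.79 1740 271.4 253.6
scene lid_oblong [([0.622, 0.278, -0.001], 0.69)]
    reg 0.85 1651 451.1 225.8
scene mug [([0.674, -0.106, -0.002], 0.93), ([0.633, -0.263, 0.003], 0.18)]
    reg 0.55 1809 316.1 323.8
scene mill [([0.357, -0.006, 0.001], 0.98), ([0.459, 0.09, 0.0], 0.95), ([0.633, -0.264, -0.003], 0.36)]
    reg 0.97 728 342.0 203.7
    reg 0.75 736 280.3 190.8
2.25
```

```bash
cat > fit.py <<'E'
import numpy as np, cv2
from scipy.spatial.transform import Rotation as R
from scipy.optimize import minimize
def proj(P,c):
    o=c["orientation"]; Rm=R.from_quat([o[1],o[2],o[3],o[0]]).as_matrix()
    q=(P-c["position"])@Rm
    return np.c_[c["fx"]*q[:,0]/q[:,2]+c["cx"], c["fy"]*q[:,1]/q[:,2]+c["cy"]]
def ring(d,z): 
    a=np.linspace(0,2*np.pi,48,endpoint=False); return np.c_[d/2*np.cos(a),d/2*np.sin(a),0*a+z]
def rect(a,b,z): return np.array([[s*a/2,t*b/2,z] for s in(-1,1) for t in(-1,1)])
M={"tin_large":[ring(.1,0),ring(.1,.1)],"tin_small":[ring(.072,0),ring(.072,.08)],
"tin_square":[rect(.086,.086,0),rect(.086,.086,.09)],"tin_oblong":[rect(.114,.072,0),rect(.114,.072,.07)],
"lid_large":[ring(.108,.012),ring(.108,.016),"k",ring(.026,.016),ring(.026,.046)],
"lid_small":[ring(.08,.012),ring(.08,.016),"k",ring(.022,.016),ring(.022,.046)],
"lid_square":[rect(.094,.094,.012),rect(.094,.094,.016),"k",rect(.046,.018,.016),rect(.046,.018,.046)],
"lid_oblong":[rect(.122,.08,.012),rect(.122,.08,.016),"k",rect(.056,.018,.016),rect(.056,.018,.046)]}
def hulls(n):
    o=[[]]
    for m in M[n]:
        if isinstance(m,str): o.append([])
        else: o[-1].append(m)
    return [np.vstack(h) for h in o]
def render(n,p,c,f=4):
    im=np.zeros((480,640),np.uint8); 
    C,S=np.cos(p[2]),np.sin(p[2]); Rz=np.array([[C,-S,0],[S,C,0],[0,0,1]])
    big=np.zeros((480*1,640*1),np.uint8)
    polys=[]
    for h in hulls(n):
        q=proj(h@Rz.T+[p[0],p[1],p[3]],c)
        polys.append(cv2.convexHull(q.astype(np.float32))[:,0])
    return polys
def cover(polys,x0,y0,w,h,f=4):
    b=np.zeros((h*f,w*f),np.uint8)
    for q in polys:
        cv2.fillConvexPoly(b,np.round(((q-[x0,y0]+.5)*f-.5)*16).astype(np.int32),255,shift=4)
    return cv2.resize(b,(w,h),interpolation=cv2.INTER_AREA)/255.
def fit(n,obs,p0,freez=True):
    # obs list of (mask,calib)
    def cost(v):
        p=[v[0],v[1],v[2],v[3]/1 if freez else 0]
        s=0
        for m,c in obs:
            ys,xs=np.nonzero(m); x0,y0=xs.min()-15,ys.min()-15; w,h=np.ptp(xs)+30,np.ptp(ys)+30
            x0=max(x0,0);y0=max(y0,0)
            mm=m[y0:y0+h,x0:x0+w].astype(float); h2,w2=mm.shape
            s+=np.abs(cover(render(n,p,c),x0,y0,w2,h2)-mm).sum()/mm.sum()
        return s/len(obs)
    best=None
    rnd="round" if n.endswith(("large","small")) else "r"
    for y0 in ([0] if rnd=="round" else np.arange(0,np.pi,np.pi/6)):
        for z0 in ([0] if not freez else [0]):
            x0=np.array([p0[0],p0[1],y0,0.0]); sim=np.vstack([x0]+[x0+np.eye(4)[i]*[.006,.006,.2,.006][i] for i in range(4)])
            o=minimize(cost,x0,method="Nelder-Mead",options=dict(initial_simplex=sim,maxiter=250,xatol=2e-4,fatol=1e-4))
            if best is None or o.fun<best.fun: best=o
    return best.x,best.fun
E
cat > run1.py <<'E'
import pickle,numpy as np,sys
from plant import vision,models
from fit import *
ims,out=pickle.load(open("obs.pkl","rb"))
ap={"tin_large":(.532,-.408),"tin_small":(.661,.099),"tin_square":(.4,-.243),"tin_oblong":(.523,.421),"lid_large":(.388,.254),"lid_small":(.634,-.262),"lid_square":(.473,-.092),"lid_oblong":(.621,.277)}
vision.snapshot("top")
regs=models.regions_of("tin_square","top")
res={}
for n,p in ap.items():
    obs={}
    for cam in("top","scene"):
        c=ims[cam][1]; rr=out[cam,n][1]
        if n=="tin_square" and cam=="top": rr=regs
        pt=proj(np.array([[*p,.04]]),c)[0]
        for d in rr:
            ys,xs=np.nonzero(d["pixels"])
            if np.hypot(xs.mean()-pt[0],ys.mean()-pt[1])<18: obs[cam]=(d["pixels"],c);break
    a=[]
    for sel in (["top","scene"],["top"],["scene"]):
        if not all(s in obs for s in sel): a.append(None);continue
        x,f=fit(n,[obs[s] for s in sel],p,freez=len(sel)==2); a.append((np.round(x,4).tolist(),round(f,3)))
    print(n,*a,sep="\n   "); res[n]=a
pickle.dump(res,open("res.pkl","wb"))
E
python3 run1.py
```

```text
tin_large
   ([0.5285, -0.4112, 0.223, 0.0005], np.float64(0.035))
   ([0.529, -0.4109, 0.2255, 0.0046], np.float64(0.03))
   ([0.5271, -0.4117, 0.2733, 0.0037], np.float64(0.032))
tin_small
   ([0.6623, 0.1002, 0.0814, 0.0025], np.float64(0.036))
   ([0.6633, 0.1007, 0.0887, 0.0012], np.float64(0.035))
   ([0.6612, 0.1009, -0.0693, 0.0031], np.float64(0.033))
tin_square
   ([0.3995, -0.2426, 0.5541, 0.0003], np.float64(0.05))
   ([0.3995, -0.2418, 0.5521, -0.0036], np.float64(0.045))
   ([0.3979, -0.2436, 0.5466, 0.0145], np.float64(0.045))
tin_oblong
   ([0.5207, 0.4182, 0.4053, 0.0023], np.float64(0.035))
   ([0.5211, 0.4191, 0.4043, 0.0224], np.float64(0.023))
   ([0.5193, 0.4193, 3.5439, -0.0002], np.float64(0.043))
lid_large
   ([0.3878, 0.2529, 0.1086, 0.0011], np.float64(0.047))
   ([0.3883, 0.2534, 0.1187, 0.0035], np.float64(0.029))
   ([0.3867, 0.2535, 0.1603, 0.0026], np.float64(0.057))
lid_small
   ([0.6329, -0.2623, 0.1057, 0.0017], np.float64(0.043))
   ([0.6337, -0.2622, 0.0754, 0.0021], np.float64(0.037))
   ([0.632, -0.2628, 0.1473, 0.0039], np.float64(0.036))
lid_square
   ([0.4737, -0.0927, 1.6964, 0.0001], np.float64(0.048))
   ([0.4746, -0.0919, 1.6939, -0.0038], np.float64(0.059))
   ([0.4733, -0.093, 0.124, 0.0009], np.float64(0.029))
lid_oblong
   ([0.6194, 0.2792, 2.8833, -0.0006], np.float64(0.041))
   ([0.6199, 0.2791, 2.8773, 0.0014], np.float64(0.037))
   ([0.6191, 0.2789, 2.8958, 0.0004], np.float64(0.041))
```

View pics/crop_top.png

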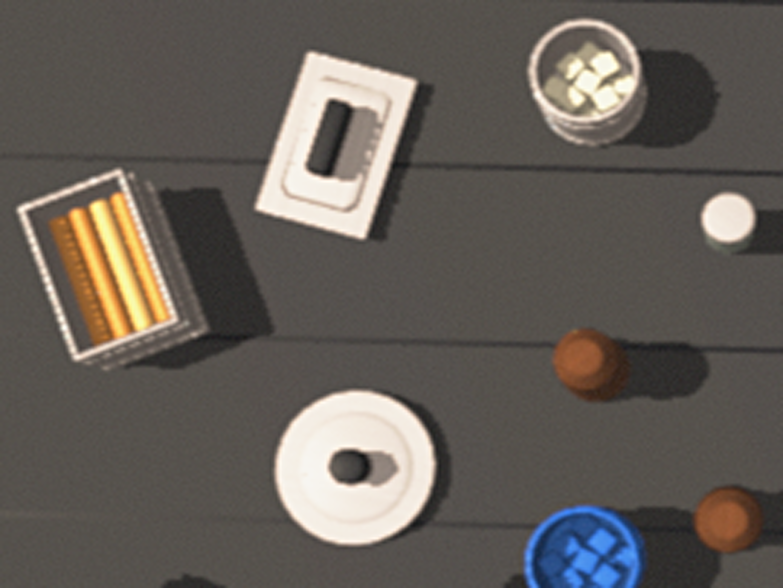

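View pics/crop_top2.png

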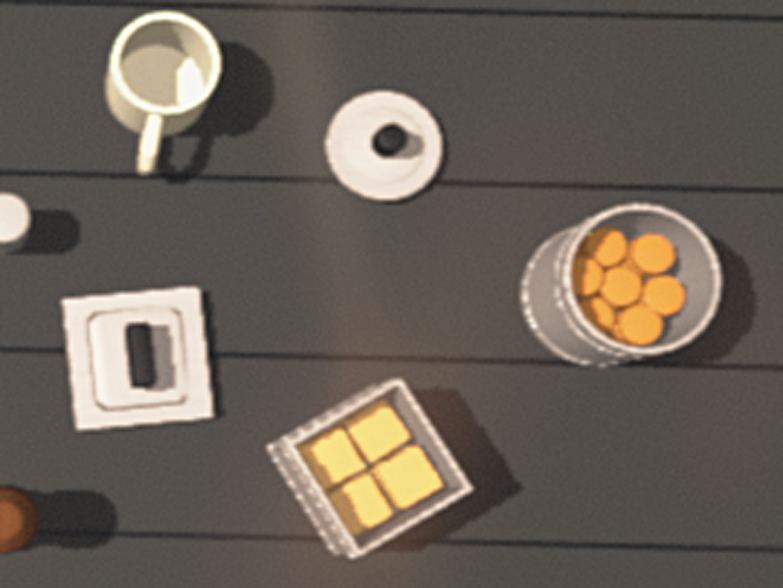

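Both crops confirm the choices. The lids and tins are bare steel and their shapes match. The blue tin and both mills are clear of the lids. Fitting silhouettes in two views with height left free puts every base within 2.5 mm of z = 0, and the two views agree to about 2 mm in x and y. I start with the oblong lid.

```bash
cat > act.py <<'E'
from plant import r, gripper_to, inverse_kinematics, vision, models, telemetry as T
import numpy as np
ZT=0.205
P={"tin_large":(.5285,-.4112,0,.100),"tin_small":(.6623,.1003,0,.080),"tin_square":(.399,-.2428,.552,.090),"tin_oblong":(.5205,.4187,.404,.070),
"lid_large":(.3877,.2531,0),"lid_small":(.6329,-.2624,0),"lid_square":(.4738,-.0926,.124),"lid_oblong":(.6194,.2791,2.8833-np.pi)}
def q(a): return np.array([0,np.cos(a/2),np.sin(a/2),0])
def near(a,ref,step): return a+step*np.round((ref-a)/step)
def log(s): print(s,"t=%.1f"%T.current_t(),"tcp",np.round(T.current_ee_pos(),4),"F",np.round(T.current_wrist_force(),1),"open %.4f"%T.current_opening(),flush=True)
def grab(k,force=25):
    x,y,yaw=P["lid_"+k]; tx,ty,tyaw,_=P["tin_"+k]
    az=np.arctan2(y,x); tz=np.arctan2(ty,tx)
    rnd=k in("large","small")
    a=az if rnd else near(yaw+np.pi/2,az,np.pi)
    if rnd: b=a+0  # keep world yaw offset of q6 small
    if rnd: b=tz
    else:
        d=near(tyaw-yaw,0,np.pi/2 if k=="square" else np.pi); b=a+d
    print(k,"a",a,"b",b,"q6",az-a,tz-b)
    p=T.current_ee_pos()
    if p[2]<ZT-.02: r.move_l([p[0],p[1],ZT],vel=.25)
    r.move_l([x,y,ZT-.06],q(a),vel=.3)
    gripper_to(.05,force)
    hit=r.move_l([x,y,.048],vel=.12,guard=10)
    log("down hit=%s"%hit)
    gripper_to(0,force); log("closed")
    r.move_l([x,y,ZT],vel=.2); log("lifted")
    return b
def place(k,b,dxy=(0,0)):
    tx,ty,_,rim=P["tin_"+k]; tx+=dxy[0];ty+=dxy[1]
    zs=rim-.012+.048
    r.move_l([tx,ty,ZT],q(b),vel=.3)
    r.move_l([tx,ty,zs+.016],vel=.12); log("above")
    hit=r.move_l([tx,ty,zs-.003],vel=.03,guard=8); log("seated hit=%s want z %.4f"%(hit,zs))
def release():
    gripper_to(.05); r.hold(.2); p=T.current_ee_pos(); r.move_l([p[0],p[1],ZT],vel=.2); log("released")
def snap(cam,f,crop=None,s=1):
    import cv2
    im=vision.snapshot(cam)
    if crop: im=im[crop[1]:crop[3],crop[0]:crop[2]]
    cv2.imwrite("pics/"+f,cv2.resize(im,None,fx=s,fy=s,interpolation=cv2.INTER_CUBIC)[:,:,::-1])
E
python3 - <<'E'
from act import *
b=grab("oblong")
print(b); snap("scene","s1.png"); snap("wrist","w1.png")
E
```

```text
oblong a 1.3125036732051036 b 1.9747963267948965 q6 -0.8891530994844894 -1.2973667790748027
down hit=False t=5.8 tcp [0.6201 0.2793 0.0488] F [-0.7 -0.6 -0.4] open 0.0499
closed t=6.7 tcp [0.6194 0.2791 0.048 ] F [ 0.1 -0.   0.3] open 0.0004
lifted t=7.6 tcp [0.6186 0.2788 0.2037] F [ 0.  -0.3  0.2] open 0.0006
1.9747963267948965
```

View pics/s1.png

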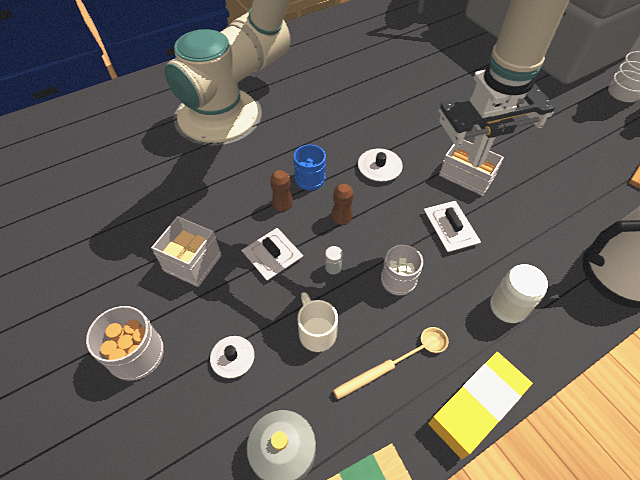

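View pics/w1.png

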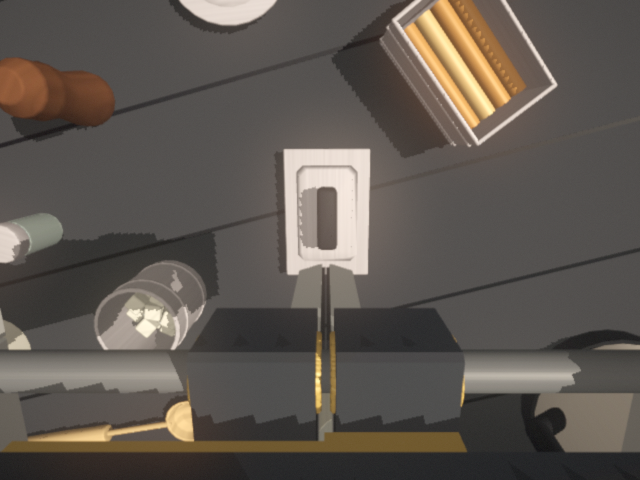

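Run:
```python
from act import *
from fit import proj
p=T.current_ee_pos(); print(p,T.current_tool_rot(),T.current_joints())
for cam in("wrist","scene","top"):
    c=vision.get_calibration(cam); print(cam,c["position"]); print(proj(np.array([p-[0,0,.025],p-[0,0,.006],[.6194,.2791,.046],[.6194,.2791,.016]]),c).round(1).tolist())
snap("top","t1.png")
```

```text
[0.61843699 0.27876091 0.20301594] [-5.86076704e-04  7.92296502e-01  6.10133649e-01 -1.68550341e-03] [ 3.20994377e-01  4.35810971e-01  1.25916398e+00 -2.14763247e-06
  1.45018669e+00 -9.91466343e-01]
wrist [0.55406519 0.29597652 0.38499015]
[[325.8, 262.6], [325.7, 274.2], [326.5, 217.3], [326.5, 211.1]]
scene [ 0.9762052  -0.28785476  0.84013759]
[[470.1, 174.6], [472.8, 167.8], [454.2, 216.3], [451.0, 224.5]]
top [ 0.36672728 -0.00645121  1.21327554]
[[155.0, 172.7], [152.2, 170.0], [172.3, 188.5], [175.7, 191.7]]
```

View pics/t1.png

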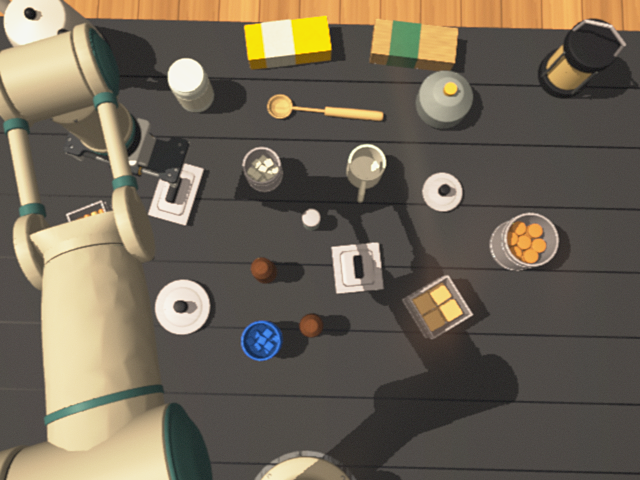

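Run:
```python
from act import *
x,y,_=P["lid_oblong"]
snap("scene","s2.png",(380,60,600,260),3); snap("top","t2.png",(50,100,250,250),3.5)
gripper_to(.05,25)
r.move_l([x,y,.060],vel=.2); r.hold(.3); log("d")
snap("wrist","w3.png"); snap("scene","s3.png",(380,100,580,260),3.5)
```

```text
d t=9.9 tcp [0.62   0.2793 0.0611] F [ 0.6  0.1 -0.5] open 0.0498
```

View pics/s2.png

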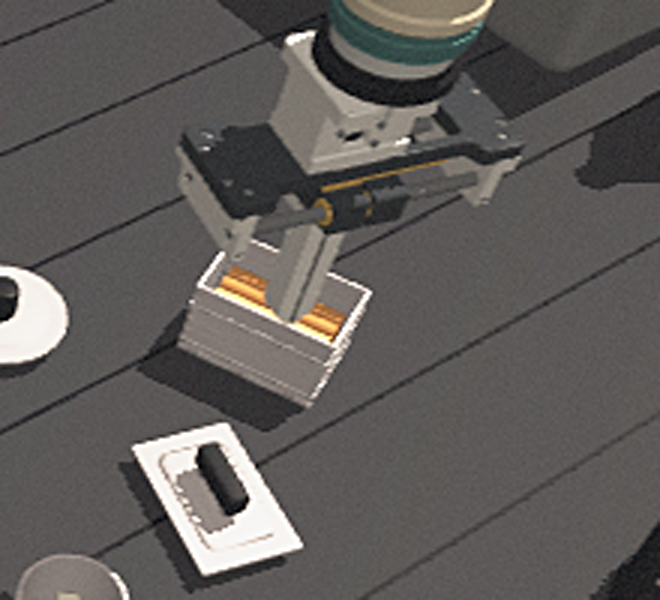

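View pics/t2.png

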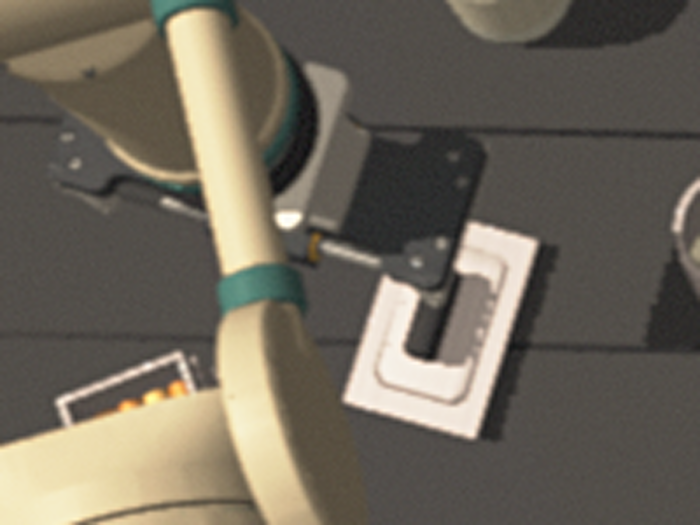

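View pics/w3.png

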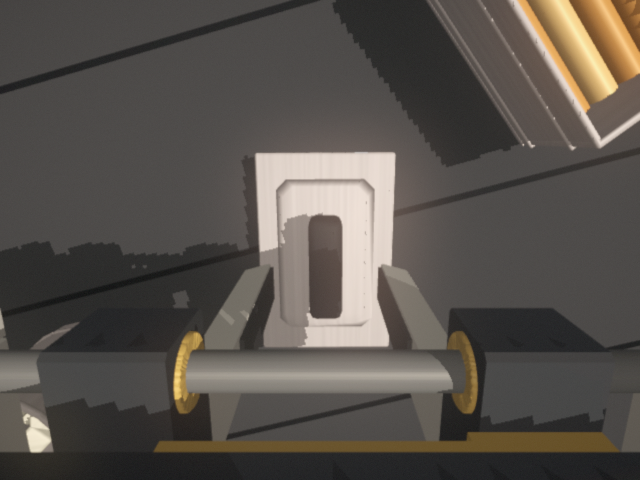

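View pics/s3.png

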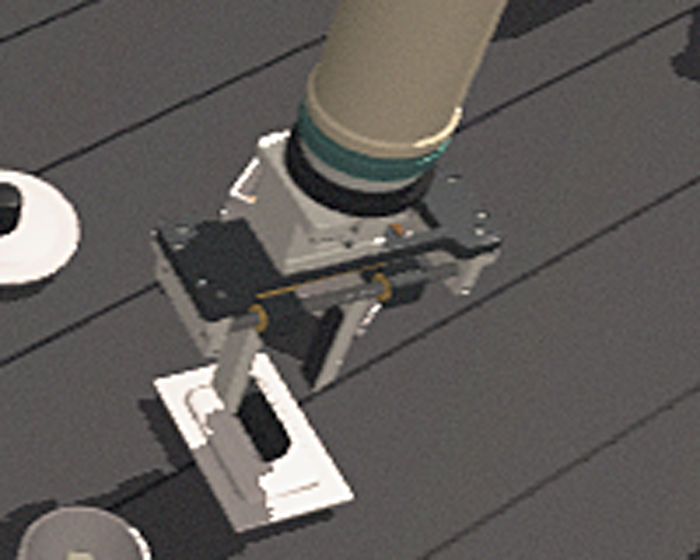

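The bar wasn't gripped: the fingers closed to 0. In the wrist view at TCP z = 0.061 the tips (265,267)/(385,267) straddle the bar (326,215–318). In the scene view the tips look about 25 mm higher than predicted, so the fingertips may be less far ahead than stated. I'll check by touching down gently.

Run:
```python
from act import *
x,y,_=P["lid_oblong"]
hit=r.move_l([x,y,.012],vel=.03,guard=5); r.hold(.3); log("hit %s"%hit)
snap("wrist","w4.png"); snap("scene","s4.png",(380,100,580,260),3.5)
```

```text
hit True t=11.7 tcp [0.6193 0.2791 0.0141] F [-1.   1.   5.6] open 0.0498
```

View pics/w4.png

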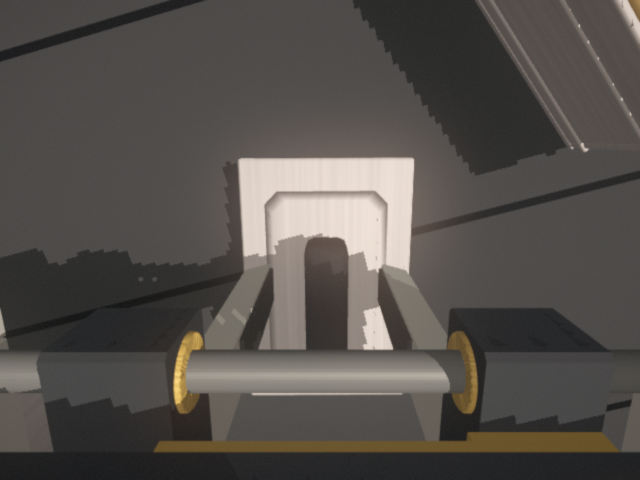

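View pics/s4.png

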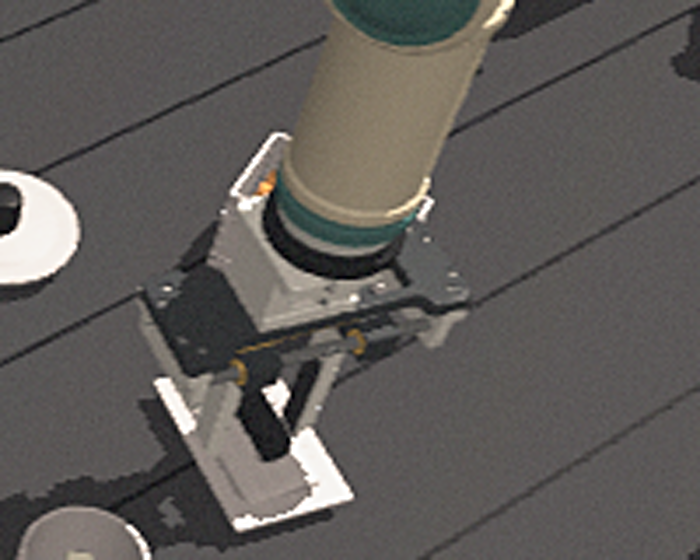

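The touch on the flange (z = 16 mm) came at TCP z = 14 mm. So the fingertips really stand about 2 mm behind the TCP, not 25 mm ahead, and the scene view agrees. The fingers are centred on the bar in w4 and s4. I'll use the measured offset from here on.

```bash
sed -i 's/\.048\]/ZG]/; s/+\.048/+ZG/; s/^ZT=0.205/ZT=0.185; ZG=0.019/; s/ZT-\.06\]/ZT-.08]/' act.py; grep -n ZG act.py
python3 - <<'E'
from act import *
x,y,_=P["lid_oblong"]
r.move_l([x,y,ZG],vel=.05); gripper_to(0,30); log("closed")
r.move_l([x,y,ZT],vel=.2); r.hold(.2); log("lifted"); snap("wrist","w5.png"); snap("scene","s5.png",(330,50,600,260),2.8)
E
```

```text
3:ZT=0.185; ZG=0.019
23:    hit=r.move_l([x,y,ZG],vel=.12,guard=10)
30:    zs=rim-.012+ZG
closed t=12.7 tcp [0.6193 0.2791 0.0188] F [ 1.5 -0.9 -0.3] open 0.0181
lifted t=13.9 tcp [0.6187 0.2788 0.1834] F [ 0.9  0.3 -1.5] open 0.0177
```

View pics/w5.png

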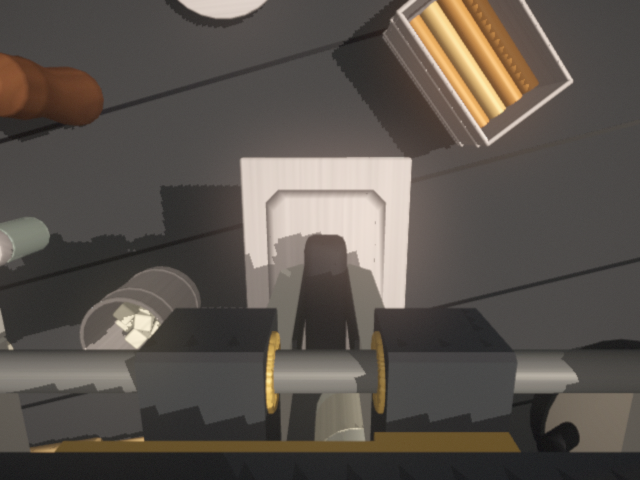

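View pics/s5.png

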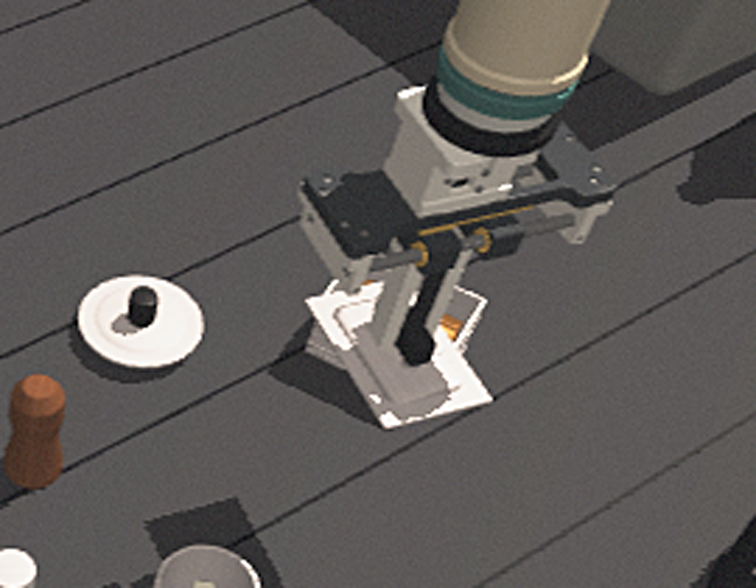

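The lid is held level, with the opening at 18 mm to match the bar. Now I place it.

Run:
```python
from act import *
b=1.9748
place("oblong",b); snap("scene","s6.png",(380,60,600,240),3.3); snap("wrist","w6.png")
```

```text
above t=15.7 tcp [0.5213 0.4189 0.0938] F [-0.1  0.4 -1.7] open 0.0178
seated hit=True want z 0.0770 t=16.3 tcp [0.5204 0.4187 0.0767] F [-0.6  0.2  2.7] open 0.0180
```

View pics/s6.png

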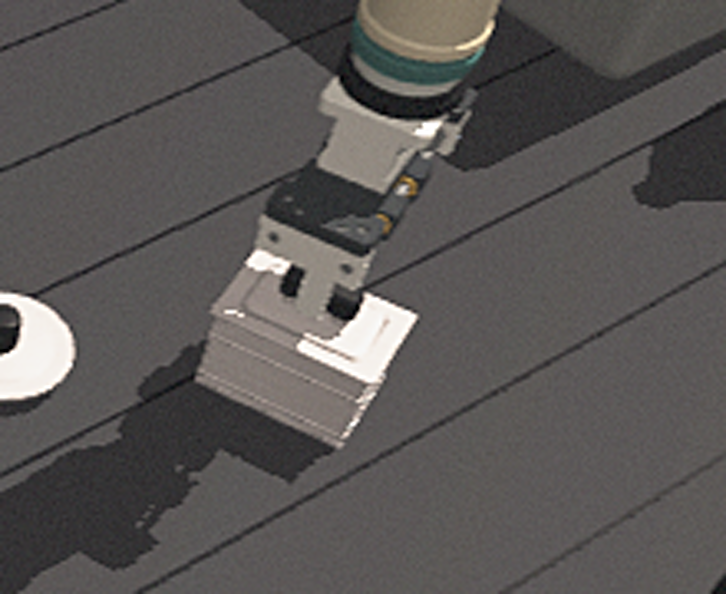

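View pics/w6.png

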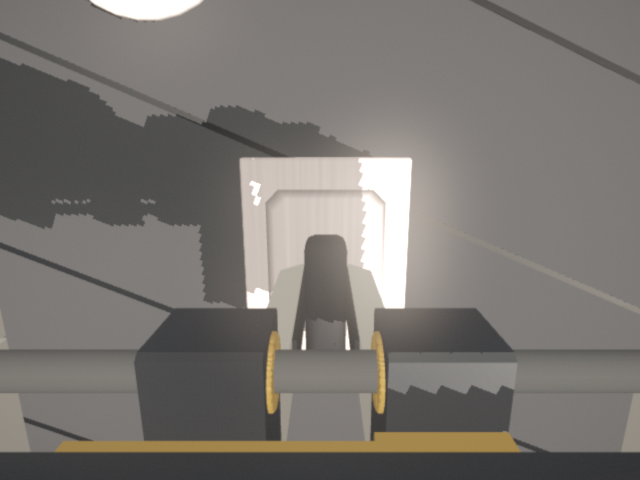

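Contact came at the expected height (0.0767 against 0.0770) and the lid is flush on the tin. I release it and take the large lid to its tin.

Run:
```python
from act import *
release()
snap("scene","s7.png",(400,100,580,240),4)
b=grab("large"); open("b","w").write(str(b)); snap("wrist","w7.png")
```

```text
released t=17.9 tcp [0.5192 0.4179 0.1841] F [-0.1 -0.1  0.3] open 0.0500
large a 0.578358141310159 b -0.6612134395795028 q6 0.0 0.0
down hit=False t=20.6 tcp [0.3882 0.2534 0.0194] F [ 0.4 -0.2 -0.6] open 0.0500
closed t=21.1 tcp [0.3881 0.2533 0.0194] F [-0.1  0.4  4.8] open 0.0250
lifted t=22.1 tcp [0.3867 0.2526 0.1838] F [ 0.9  0.6 -1.1] open 0.0254
```

View pics/s7.png

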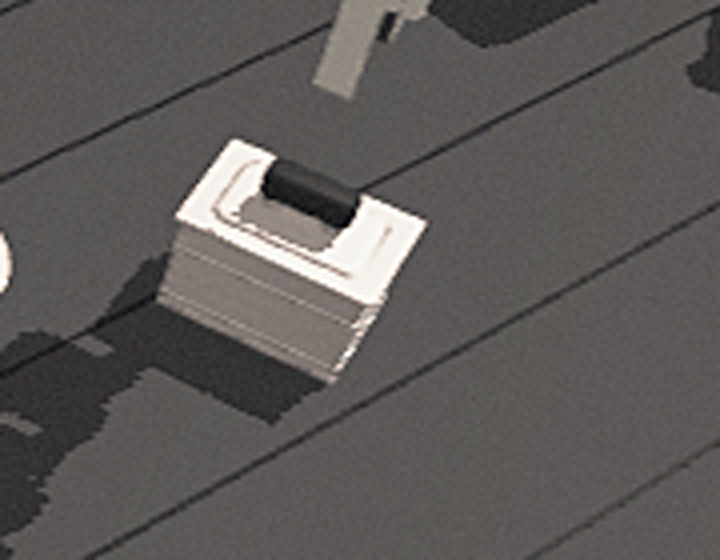

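View pics/w7.png

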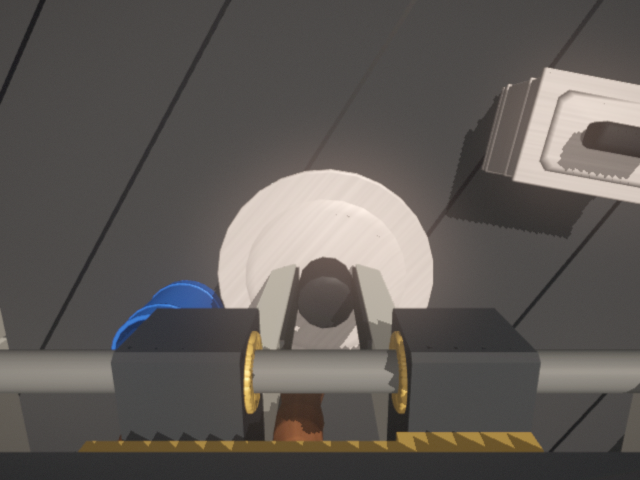

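The oblong lid sits level in s7. The large lid is held by the knob and level (disc centred at column 325 in w7). I place it.

Run:
```python
from act import *
place("large",float(open("b").read())); snap("scene","s8.png",(60,260,220,400),4); snap("wrist","w8.png")
```

```text
above t=25.2 tcp [ 0.5289 -0.4114  0.1236] F [ 0.3 -0.7 -1.3] open 0.0253
seated hit=True want z 0.1070 t=25.8 tcp [ 0.5284 -0.4112  0.107 ] F [ 0.  -0.1  3.1] open 0.0253
```

View pics/s8.png

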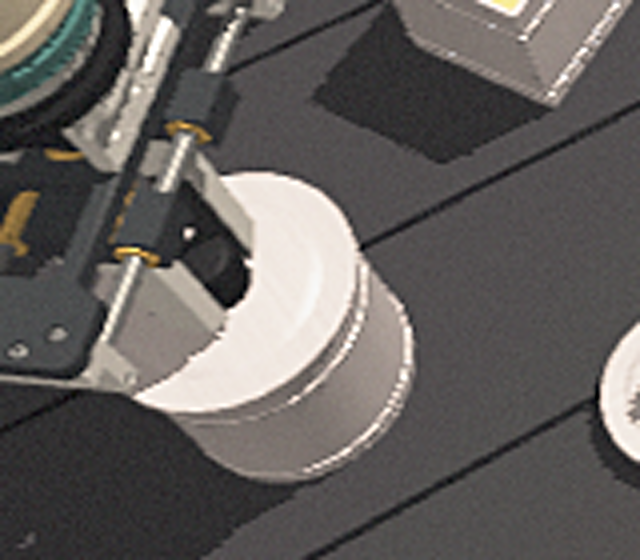

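The large lid is seated at exactly the expected height. Next is the small one.

Run:
```python
from act import *
release(); snap("scene","s9.png",(60,260,220,400),4)
b=grab("small"); open("b","w").write(str(b)); snap("wrist","w9.png")
```

```text
released t=27.2 tcp [ 0.5277 -0.4104  0.1846] F [-0.3 -1.2 -0.8] open 0.0500
small a -0.3930284233621863 b 0.1502998633351571 q6 0.0 0.0
down hit=False t=29.1 tcp [ 0.6335 -0.2628  0.0197] F [ 0.3 -0.3  0.8] open 0.0500
closed t=29.7 tcp [ 0.6332 -0.2625  0.0194] F [ 0.3 -0.3  1.4] open 0.0219
lifted t=30.7 tcp [ 0.632  -0.2619  0.1834] F [ 0.4  0.2 -1.5] open 0.0219
```

View pics/s9.png

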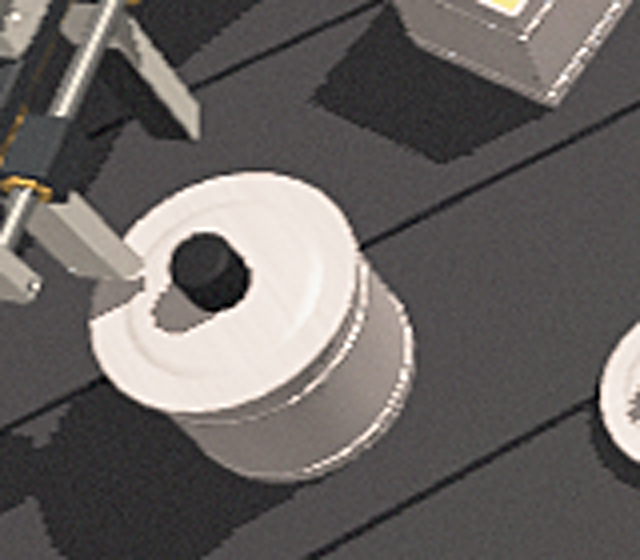

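View pics/w9.png

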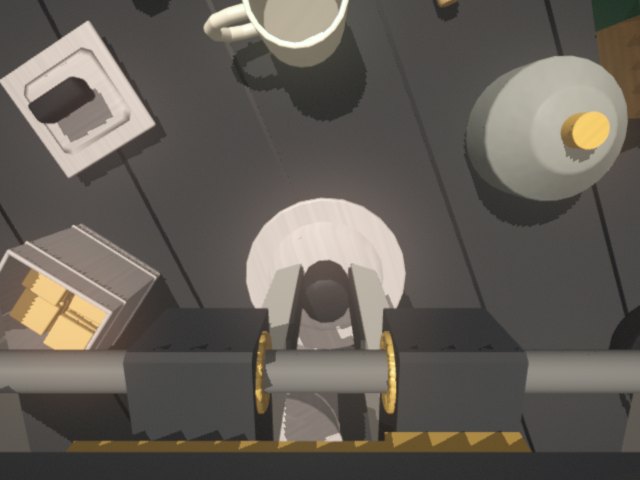

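Run:
```python
from act import *
place("small",float(open("b").read())); snap("scene","s10.png",(340,200,480,320),5)
```

```text
above t=32.9 tcp [0.663  0.1    0.1037] F [ 0.7  0.8 -0.6] open 0.0216
seated hit=True want z 0.0870 t=33.5 tcp [0.6622 0.1003 0.0869] F [0.4 1.3 4.3] open 0.0215
```

View pics/s10.png

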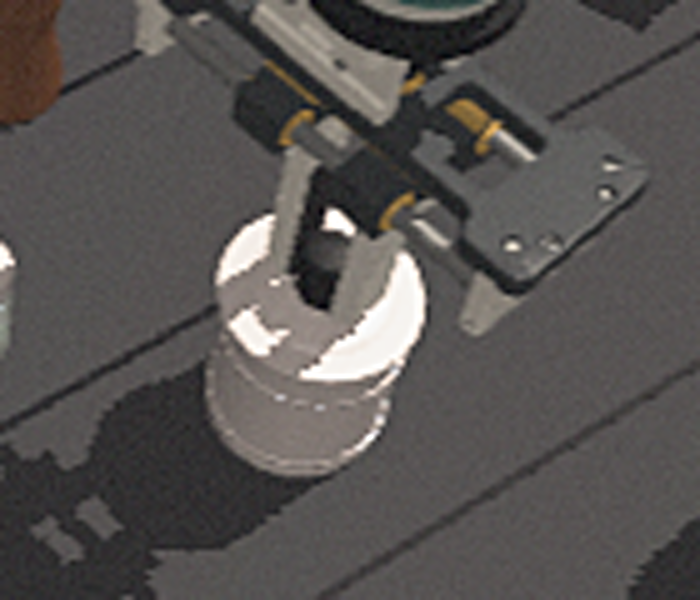

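The small lid is seated at the expected height. Next is the square lid, with a look at hover first because its yaw is ambiguous by a quarter turn.

Run:
```python
from act import *
release(); snap("scene","s11.png",(340,200,480,320),5)
x,y,yaw=P["lid_square"]; a=near(yaw+np.pi/2,np.arctan2(y,x),np.pi); print(a)
r.move_l([x,y,.12],q(a),vel=.3); r.hold(.2); snap("wrist","w11.png")
```

```text
released t=35.0 tcp [0.6609 0.1003 0.1842] F [ 0.3  0.3 -0.6] open 0.0498
-1.4467963267948964
```

View pics/s11.png

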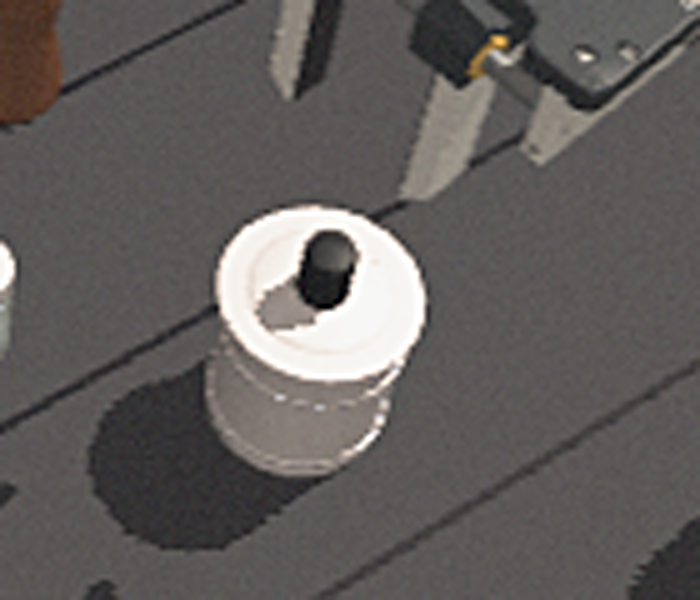

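View pics/w11.png

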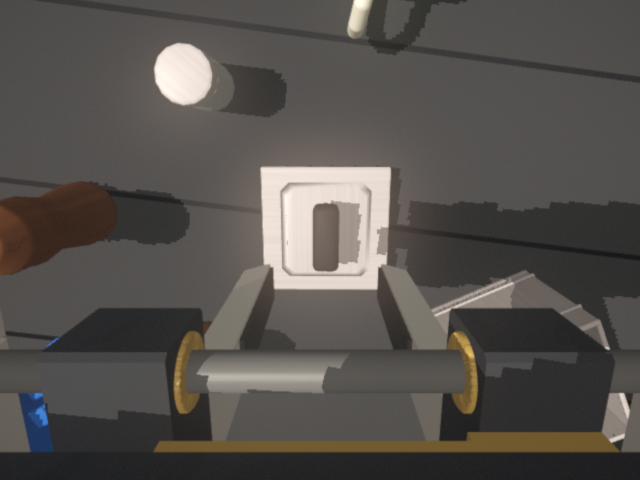

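The bar is aligned between the jaws (column 326, vertical in w11).

Run:
```python
from act import *
b=grab("square"); snap("wrist","w12.png")
place("square",b); snap("scene","s12.png",(120,180,260,300),5)
```

```text
square a -1.4467963267948964 b -1.0187963267948965 q6 1.253788129109341 0.4721347103447777
down hit=False t=39.0 tcp [ 0.4745 -0.0928  0.0196] F [-0.2  0.5  0.7] open 0.0502
closed t=39.6 tcp [ 0.4739 -0.0926  0.0192] F [-0.1  0.7  1.8] open 0.0180
lifted t=40.5 tcp [ 0.4728 -0.0923  0.1838] F [-0.  -0.5 -1.8] open 0.0179
above t=42.1 tcp [ 0.3997 -0.2427  0.1135] F [-0.5 -0.3 -1.6] open 0.0183
seated hit=True want z 0.0970 t=42.7 tcp [ 0.3989 -0.2428  0.097 ] F [ 0.4 -0.3  3. ] open 0.0175
```

View pics/s12.png

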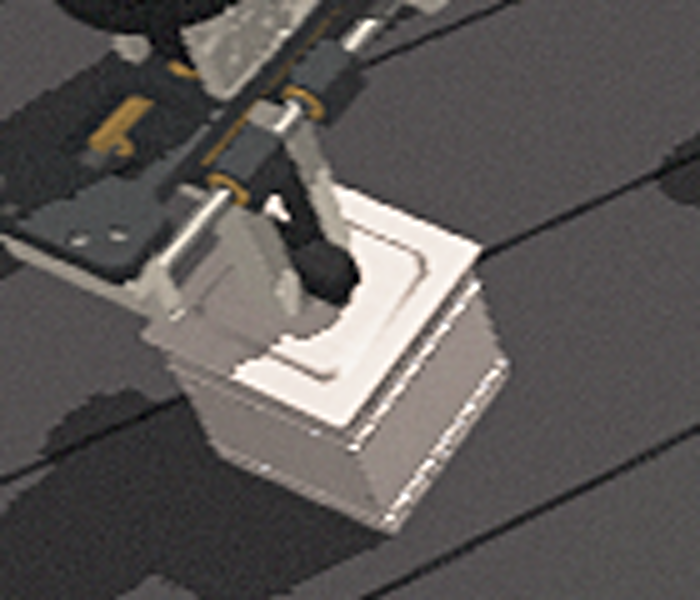

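Seated. I release, move aside and check everything.

Run:
```python
from act import *
release(); r.move_l([.25,.0,.30],vel=.3); r.hold(.3)
snap("scene","s13.png",None,1.25); snap("top","t13.png",None,1.25); log("clear")
from fit import *
for k in("large","small","square","oblong"):
    obs=[];mk=[]
    for cam in("top","scene"):
        vision.snapshot(cam); c=vision.get_calibration(cam)
        for d in models.regions_of("lid_"+k,cam)[:1]: obs.append((d["pixels"],c))
        mk+= [np.round(d["at"],3).tolist() for d in models.mark_of("lid_"+k,cam)[:1]]
    t=P["tin_"+k]
    print(k,"tin",np.round(t,3),"expect z",round(t[3]-.012,3),"marks",mk)
    if len(obs)==2:
        import fit; x,f=fit.fit("lid_"+k,obs,t[:2]); print("   fit",np.round(x,4),round(f,3))
for cam in("top","scene"): print([(n,np.round(d["at"],3).tolist()) for n in("mug","mill") for d in models.mark_of(n,cam)[:2]])
```

```text
released t=44.2 tcp [ 0.398  -0.242   0.1845] F [ 0.4  0.1 -0.4] open 0.0501
clear t=45.8 tcp [ 0.2501 -0.0003  0.2998] F [0.8 0.  0.7] open 0.0500
large tin [ 0.528 -0.411  0.     0.1  ] expect z 0.088 marks [[0.529, -0.408, 0.094], [0.53, -0.412, 0.087]]
   fit [ 0.5281 -0.4107 -0.052   0.0899] 0.036
small tin [0.662 0.1   0.    0.08 ] expect z 0.068 marks [[0.661, 0.102, 0.068], [0.663, 0.1, 0.069]]
   fit [ 0.6611  0.0997 -0.588   0.069 ] 0.06
square tin [ 0.399 -0.243  0.552  0.09 ] expect z 0.078 marks [[0.398, -0.243, 0.077], [0.399, -0.243, 0.079]]
   fit [ 0.3994 -0.2423  2.1236  0.0798] 0.034
oblong tin [0.52  0.419 0.404 0.07 ] expect z 0.058 marks [[0.521, 0.418, 0.056], [0.523, 0.419, 0.06]]
   fit [0.5209 0.4182 0.4025 0.0596] 0.046
[('mug', [0.678, -0.102, 0.0]), ('mill', [0.463, 0.09, 0.0]), ('mill', [0.355, -0.003, -0.003])]
[('mug', [0.673, -0.107, -0.001]), ('mug', [0.528, -0.412, 0.087]), ('mill', [0.359, -0.003, 0.002]), ('mill', [0.458, 0.093, 0.001])]
```

View pics/s13.png

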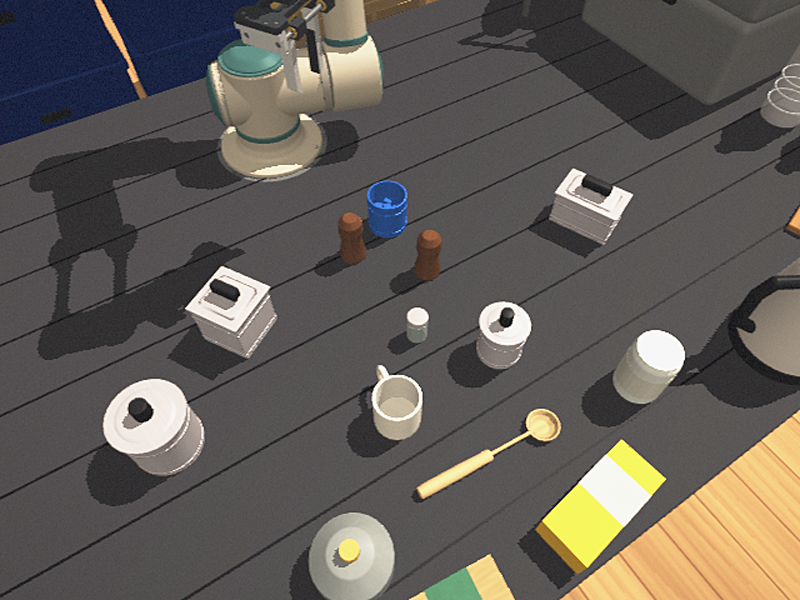

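View pics/t13.png

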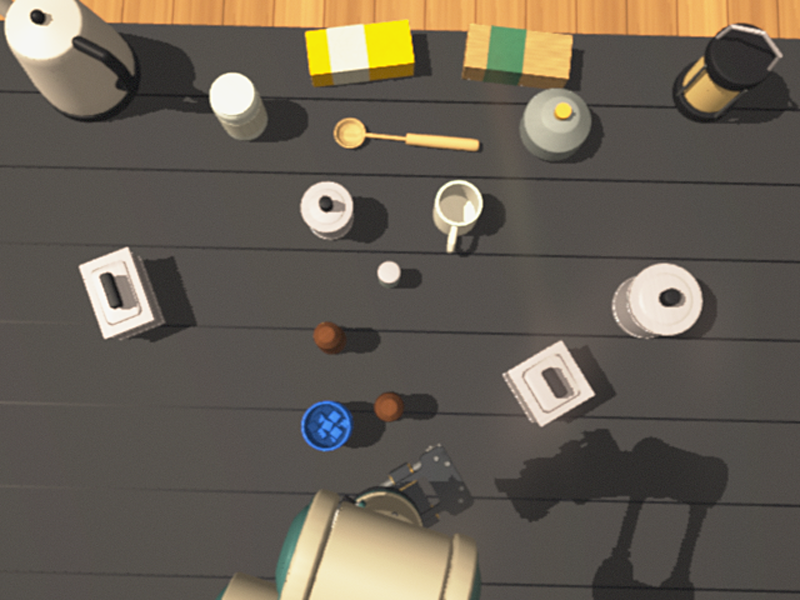

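All four lids are on level and centred, with fitted positions within about 1.5 mm of the tins in x and y and within 2 mm in height. The mug and mills haven't moved, and the arm is clear.

```bash
python3 -c "
from plant import r,telemetry
r.sign_off(); print(telemetry.current_t())"
```

```text
the job is handed in; nothing more can be done
the job is handed in; nothing more can be done
```

All four tins now have their own lids on, set down level, and I handed the job in at about 48 s of the 115 s allowed. `sign_off` gives no verdict, so the result rests on my own checks.

- **Seating:** each lid met its rim within 0.3 mm of the expected height. The final two-camera check found every lid within about 1.5 mm of its tin's centre and 1–2 mm above its nominal seated height, inside the 3 mm tolerance. The square and oblong lids are in line with their tins to within 0.01 rad.
- **Mug and mill:** both stand where they were, and the blue tin and second mill were not touched.
- **First grasp missed:** the fingers closed on nothing over the oblong lid, and the lid did not move. A gentle touch on its flange put the fingertips about 2 mm behind the TCP, not the stated 25 mm ahead. I used that measured value from then on, and every grasp held.
- **Odd reading:** one network height for the large lid was 6 mm high (0.094 m against 0.088 m). The other camera read 0.087 m, the fit gave 0.090 m and the contact height was exact, so I treated the high one as noise.

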